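# Screw the rotor lock ring onto the centrifuge spindle

### The job

Lock the centrifuge's rotor: lift the black knurled ring nut out of the white tray, set it squarely over the threaded spindle and, counting the turns, screw it on clockwise until the spring washer under it pushes back and the turning grows stiffer (at most a little over a turn), then give it about one eighth of a turn more, so that the washer is partly squeezed in but not pressed flat. Set it down and turn it gently, never forcing it onto the spindle, and leave the other things on the bench where they are.

Things in the scene. Friction and masses are not known exactly. Their poses are not given: they have to be found in the camera images.
- lock_ring: black knurled ring nut, open at both ends: 44 mm outside diameter, 30 mm tall, bore 31 mm, about 90 g. Origin at the centre of its underside, z up through the bore. Stands upright in the white tray, within 12 mm of its centre along x and 25 mm along y. The knurled side grips well at any height. Right-hand two-start thread: it sinks 16 mm for each full turn clockwise.
- ring_top (a point): centre of the ring's top face, 30 mm above its underside; same axes. Two white dots on the top, at the ring's +x and -x, mark where its two inner thread ridges begin. Each ridge is a round bead, 3.6 mm thick, standing 2.9 mm into the bore, its centre 5.5 mm above the underside at the dot, rising over 80 degrees anticlockwise (seen from above).
- parts_tray: white shallow tray, fixed; 120 mm along its x, 170 mm along its y, inside about 106 x 156 mm; floor 2 mm above the bench, walls 22 mm high. Origin at the centre of its underside. Fingers have more room beside the ring along the tray's y (its long side).
- centrifuge: light grey bench microcentrifuge, fixed, 210 mm wide (y); control panel reaching 162 mm in front (-x), lid standing open from 127 mm behind (+x), leaning back, up to 320 mm high. Origin on the bench under the spindle axis. Deck 120 mm high with a round bowl 164 mm wide; the rotor in it stays below 118 mm, its hub, 50 mm wide, ends at 128 mm. Rotor and spindle are locked.
- stud_top (a point): top centre of the upright steel threaded spindle, 166 mm above the bench; axes as the centrifuge's. A plain nose 22 mm in diameter, its top 5 mm tapered to 12 mm; the two thread ridges, 30 mm over the crests, begin 13 mm below this point at the centrifuge's +x and -x. Set down, the ring's underside rests 16 to 25 mm below this point, depending on its yaw.
- spindle: the fixed threaded spindle, origin and axes as the centrifuge's. The dark spring washer round its foot, 41 mm wide, on the rotor hub, lies 25 to 38 mm below the spindle's top: how high the rotor seats differs each time and shows only as resistance, 0.05 to 1.3 turns after the ring is set down. Until then it turns almost freely and sinks by its weight; it never runs back.
- washer_spot (a point): point on the spindle axis 31 mm below its top, near the middle of the heights where the washer can lie. Its spring starts at 10 N and adds 8 N per mm, flat at 4.5 mm. Touch shows as 3 to 5 N of upward thrust on the hand, then 0.1 N m of moment; 0.2 N m held at rest is 18 to 35 N. An eighth of a turn past the first touch loads the thread with about 21 N; 12 to 38 N is right.
- timer: the timer, loose bystander, origin at the centre of its underside
- kit_bottle_blue: the blue-capped reagent bottle, loose bystander, origin at the centre of its underside
- kit_bottle_black: the black-capped reagent bottle, loose bystander, origin at the centre of its underside
- sample_cup: the yellow-lidded sample cup, loose bystander, origin at the centre of its underside
- beaker: the beaker, loose bystander, origin at the centre of its underside
- petri: the petri dish, loose bystander, origin at the centre of its underside
Mind the look-alikes: they are no part of the job. There is more than one size of the lock_ring; the job needs the smaller.

How it is judged:
By the outcome, as a careful person would: the job done as asked, in the order asked, and still so for the second after the job is handed in, with the robot touching nothing.
It also fails if it takes over 72 s, if anything falls off the work surface, if the arm or the gripper's body presses on something with over 40 N, if the wrist force passes 120 N, or if a joint passes its speed limit or range.

### The arm

A 6-joint arm with a two-finger parallel gripper is mounted at the origin on a cart in front of the work surface, level with it; the furniture and walls round the work are solid. World frame = base frame: x ahead of the robot, y to its left, z up, the work surface at z = 0. Lengths are in m, angles in rad, forces in N, time in s.
With the tool pointing down it reaches from about 0.35 to 0.875 m from the base axis. Payload 4.2 kg.
Tool frame: the origin (TCP) lies at the very end of the fingers, on their centre line; the grasp point (between the pads) lies 19 mm behind it; z points along the fingers, y is the direction in which the jaws open and shut (so a half turn about z gives the same grasp; the last joint's range is limited). The gripper opens to 87 mm and grips with 3 to 60 N. Pads are 19 mm wide; open, the fingers measure 117 mm over their backs; the gripper's body (75 mm by 190 mm) begins 51 mm behind the grasp point.
Start: joints at [1.479, 0.385, 0.008, 0, -1.194, -0.259], TCP at [0.215, 0.587, 0.223] pointing down, gripper open.
Joint ranges: [-3.14, 3.14], [-1.21, 2.06], [-1.07, 1.41], [-3.16, 2.05], [-2.99, -0.16], [-3.1, 3.1]. Speed limits (rad/s): [2.79, 2.79, 3.14, 3.14, 3.14, 3.14].

### API

Orientations are given as a unit quaternion [x, y, z, w].
In Python, from rig import arm, claw, kinematics, optics, order, finder gives the robot as it stands. Calls block until the motion is done:
- arm.move_pose(position, orientation): joint-space move of the TCP to a pose.
- arm.move_straight(position, orientation=None, speed=0.15): straight line of the TCP; orientation=None keeps the orientation; speed is the mean speed in m/s.
- arm.move_joints(angles): joint-space move.
- claw.set_gripper(opening): opening from 0.0 (shut) to 1.0 (fully open); the grip force is fixed at half the most; returns when the fingers have stopped.
- arm.hold(seconds).
- kinematics.solve_ik(position, orientation): joint angles nearest the present ones, or None.
- arm.observe(): the state.
- optics.get_image(name): name is "scene" or "side" or "wrist"; returns (picture, depth): 420x560x3 uint8, red, green, blue; 420x560 float32, m along the optical axis (not along the pixel's ray), 0 where there is no reading.
- optics.camera_params(name): a dict with "camera_matrix" (3x3 intrinsics, pixels), "world_to_cam" (4x4, takes a point from world to camera coordinates). Camera axes: x right, y up, looking along -z (the intrinsics and any distortion apply to the point x, -y, -z); pixel columns grow to the right and rows downward; lengths in m; the calibration is good to about 2 mm. A picture is of the moment at which its call begins: read the wrist's pose just before it. camera_params takes no time and is no camera call; for the wrist camera it gives the pose at the moment of the call.
A pose or a line that the arm cannot do raises arm.PlanningError and nothing moves.
- order.close_job(): hands the job in, once; it reports no verdict.
Trained networks look in the newest picture that a camera, given by its name, has taken for a name from the list of things; names that differ only in an ending like _2 or _b are one class to them, and where a whole thing is asked for, a point or a joint stands for the part that bears it (a point fixed in the world has none). Each returns a list of dicts, best first, with "confidence" (0 to 1); they miss things now and then, are a little off and sometimes report something else, mostly with a low value. They report only what shows in the picture. A call takes as long as a camera call. They do not tell look-alikes from the thing itself.
- finder.boxes_of(camera, target): "centre" ([x, y, z] in m, in world coordinates, good to about 4 mm: the middle of the surface that is visible of it).
The state is a dict: "time_s": time; "q": joint angles; "qd": joint speeds; "tau": joint torques, N m; "tcp_pos": TCP position; "tool_rot": TCP orientation; "wrist_force": force on the tool from outside, world axes, zero at the start; "torque": the same for the moment, N m; "gripper_width": opening from 0.0 (shut) to 1.0 (fully open).
Only numpy, scipy, OpenCV 4.12 (cv2) and the standard library are available. Lean on these libraries where they do the work, as an engineer would, in place of code of your own. Each camera call takes 0.05 s, during which the arm holds its last target. There are 200 camera calls.

## Working session

There is one attempt and no reset: what is moved stays moved. The work goes in short steps, each a Python script; the robot and the scene stay as the last script left them, time stands still between calls to the robot, and variables do not carry over. Pictures are saved under pics/ and viewed, about 8 in all and at most 12, crops included, and the job is handed in when it is done.

```bash
ls; mkdir -p pics; python3 - <<'E'
from rig import arm, claw, kinematics, optics, order, finder
import cv2, numpy as np
s=arm.observe(); print(s)
for c in ["scene","side"]:
    p,d=optics.get_image(c); cv2.imwrite(f"pics/{c}0.png",p[:,:,::-1]); np.savez(f"{c}0.npz",p=p,d=d,**optics.camera_params(c))
    for t in ["lock_ring","ring_top","parts_tray","stud_top","centrifuge","spindle"]:
        print(c,t,[(np.round(b["centre"],4).tolist(),round(b["confidence"],2)) for b in finder.boxes_of(c,t)][:4])
a=cv2.imread("pics/scene0.png");b=cv2.imread("pics/side0.png")
E
```

```text
pics
{'time_s': 0.0, 'q': array([ 1.47861711e+00,  3.85544800e-01,  6.60870415e-03, -4.98254633e-04,
       -1.19399915e+00, -2.58629019e-01]), 'qd': array([ 3.37197700e-05, -3.89999022e-04,  1.56310786e-03,  9.33182335e-04,
        1.12443459e-03, -5.87569005e-04]), 'tau': array([ 3.34339466e-04, -3.90662634e+01,  1.87402850e+01,  4.21981260e+00,
        1.09887178e-02, -1.87944984e-04]), 'tcp_pos': array([0.2145436 , 0.58637156, 0.22146011]), 'tool_rot': array([ 9.84639465e-01, -1.74596465e-01, -1.41847835e-04,  1.08500783e-03]), 'wrist_force': array([ 0.32370242, -0.30666535,  0.08849003]), 'torque': array([ 0.00567167, -0.00243599,  0.01851304]), 'gripper_width': 0.9990369511548032}
scene lock_ring [([0.6347, 0.3999, 0.0259], 0.65), ([0.4964, 0.3278, 0.0214], 0.46), ([0.4417, -0.359, 0.0396], 0.24)]
scene ring_top [([0.6298, 0.3997, 0.027], 0.83), ([0.4966, 0.3218, 0.0239], 0.42)]
scene parts_tray [([0.4943, 0.3007, 0.002], 0.56), ([0.499, 0.3258, 0.0209], 0.55)]
scene stud_top [([0.562, -0.0592, 0.1188], 0.86), ([0.4943, 0.301, 0.0069], 0.56), ([0.4936, -0.033, 0.1411], 0.5)]
scene centrifuge [([0.5625, -0.0652, 0.1206], 0.57)]
scene spindle [([0.4946, 0.3022, 0.0057], 0.49)]
side lock_ring [([0.6327, 0.4135, 0.0258], 0.56)]
side ring_top [([0.4968, 0.3449, 0.023], 0.82), ([0.6328, 0.4145, 0.0302], 0.68), ([0.4901, 0.3052, 0.0006], 0.42), ([0.7284, 0.2368, 0.0403], 0.37)]
side parts_tray [([0.4916, 0.302, -0.0007], 0.94), ([0.5365, 0.0678, 0.1196], 0.71)]
side stud_top [([0.5339, 0.0682, 0.1193], 0.81), ([0.6057, -0.3249, 0.0408], 0.44)]
side centrifuge [([0.5383, 0.0664, 0.1179], 0.83)]
side spindle [([0.4947, -0.0117, 0.1412], 0.62)]
```

View pics/scene0.png

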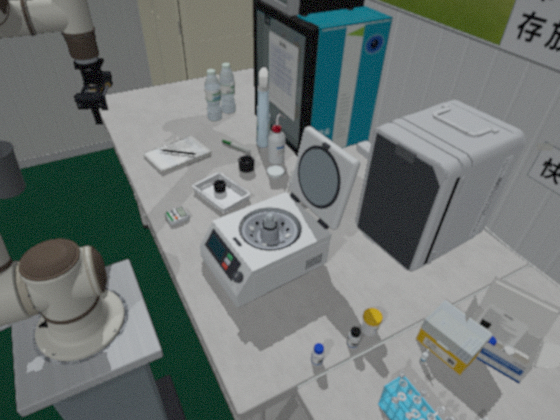

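View pics/side0.png

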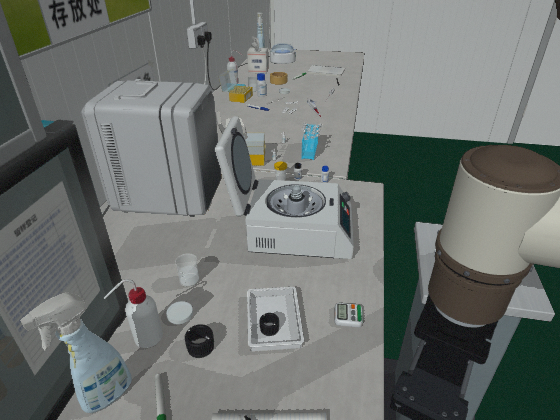

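Scene: two black rings – A in the white tray (scene px 220,187; side px 269,322) and B on the bench (scene px 246,163; side px 199,340). A is smaller and stands in the tray, which fits the description. I'll confirm it with the wrist camera on the way.

```bash
cat > h.py <<'E'
from rig import arm, claw, kinematics, optics, order, finder
import cv2, numpy as np
def Q(yaw): return np.array([np.cos(yaw/2),np.sin(yaw/2),0,0])
def snap(n):
    P=optics.camera_params("wrist"); s=arm.observe(); p,d=optics.get_image("wrist")
    cv2.imwrite(f"pics/{n}.png",cv2.resize(p[:,:,::-1],None,fx=1.4,fy=1.4)); np.savez(f"{n}.npz",p=p,d=d,tcp=s["tcp_pos"],rot=s["tool_rot"],**P); return p,d,P
def world(P,d):
    K=P["camera_matrix"];v,u=np.indices(d.shape)
    c=np.stack([(u-K[0,2])/K[0,0]*d,-(v-K[1,2])/K[1,1]*d,-d,np.ones_like(d)],-1)
    return (c@np.linalg.inv(P["world_to_cam"]).T)[...,:3]
def st(m=""):
    s=arm.observe();print(m,"t%.1f"%s["time_s"],"tcp",np.round(s["tcp_pos"],4),"yaw %.3f"%(2*np.arctan2(s["tool_rot"][1],s["tool_rot"][0])),"F",np.round(s["wrist_force"],1),"T",np.round(s["torque"],3),"w %.3f"%s["gripper_width"],"q6 %.2f"%s["q"][5]);return s
E
python3 - <<'E'
from h import *
arm.move_pose([0.495,0.325,0.19],Q(0)); st()
p,d,P=snap("w1")
R=np.array([[1,0,0],[0,-1,0],[0,0,-1]]); C=np.linalg.inv(P["world_to_cam"]); print(np.round(C,3), P["camera_matrix"], [k for k in P])
W=world(P,d)
for t in ["lock_ring","ring_top","parts_tray"]:
    print(t,[(np.round(b["centre"],4).tolist(),round(b["confidence"],2)) for b in finder.boxes_of("wrist",t)][:4])
E
```

```text
t2.1 tcp [0.4948 0.3257 0.1901] yaw 0.001 F [ 0.2  0.4 -0.4] T [-0.034  0.025  0.05 ] w 1.000 q6 0.72
[[ 0.001  0.967  0.255  0.565]
 [-1.     0.001 -0.001  0.325]
 [-0.001 -0.255  0.967  0.354]
 [ 0.     0.     0.     1.   ]] [[358.56938903   0.         281.33479352]
 [  0.         358.56938903 211.31165877]
 [  0.           0.           1.        ]] ['camera_matrix', 'world_to_cam']
lock_ring [([0.6327, 0.4184, 0.0355], 0.72), ([0.4941, 0.3317, 0.0303], 0.67)]
ring_top [([0.4943, 0.3358, 0.0342], 0.89), ([0.6278, 0.409, 0.0349], 0.86)]
parts_tray [([0.4935, 0.305, 0.0053], 0.66), ([0.5196, 0.0828, 0.0257], 0.46)]
```

View pics/w1.png

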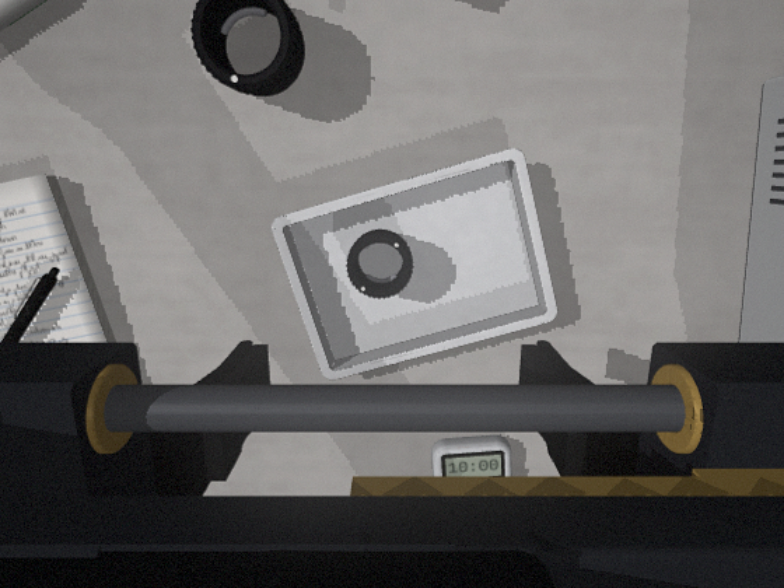

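The wrist view confirms A: the ring in the tray (crop px 380,262; dots 396,244 and 363,288) is clearly smaller than B (px 248,45). The tray is yawed about +15°. Next is a second, closer look with the gripper aligned to the tray, then the grasp.

```bash
cat >> h.py <<'E'
def ray(P,uv,z):
    K=P["camera_matrix"];C=np.linalg.inv(P["world_to_cam"])
    v=C[:3,:3]@np.array([(uv[0]-K[0,2])/K[0,0],-(uv[1]-K[1,2])/K[1,1],-1]);o=C[:3,3]
    return o+v*(z-o[2])/v[2]
def look(xy,top,yaw,n):
    x=np.array([np.cos(yaw),np.sin(yaw)])
    arm.move_pose([*(np.array(xy)-.03*x),top+.07],Q(yaw)); arm.hold(.3); return snap(n)
def proj(P,X):
    c=P["world_to_cam"]@np.r_[X,1];K=P["camera_matrix"];return np.array([K[0,2]+K[0,0]*c[0]/-c[2],K[1,2]+K[1,1]*c[1]/c[2]])
E
python3 - <<'E'
from h import *
yaw=0.267
claw.set_gripper(0.66)
z=np.load("w1.npz");P={k:z[k] for k in("camera_matrix","world_to_cam")}
a,b=[ray(P,np.array(u)/1.4,.032) for u in((396,244),(363,288))];c=(a+b)/2;print("coarse",c)
p,d,P=look(c[:2],.032,yaw,"w2"); st()
u=proj(P,c).astype(int);print(u)
g=cv2.cvtColor(p,cv2.COLOR_RGB2GRAY)
x0,y0=u-60;crop=p[y0:y0+120,x0:x0+120,::-1]
cv2.imwrite("pics/w2c.png",cv2.resize(crop,None,fx=5,fy=5,interpolation=cv2.INTER_CUBIC));print(x0,y0)
W=world(P,d);m=(np.linalg.norm(W[...,:2]-c[:2],axis=-1)<.03)&(W[...,2]>.027)&(W[...,2]<.037)
q=W[m];print(m.sum(),q.mean(0),np.percentile(q[:,2],[5,50,95]))
(cc,r)=cv2.minEnclosingCircle(q[:,:2].astype(np.float32));print("circle",cc,r)
E
```

```text
coarse [0.49999043 0.3346514  0.032     ]
 t3.9 tcp [0.4718 0.3273 0.1033] yaw 0.266 F [0.4 0.2 1. ] T [-0.108 -0.013 -0.052] w 0.662 q6 0.95
[280 181]
220 121
1643 [0.50060405 0.33489051 0.03254509] [0.02986886 0.03279427 0.03413964]
circle (0.5000215172767639, 0.33468684554100037) 0.02212517336010933
```

View pics/w2c.png

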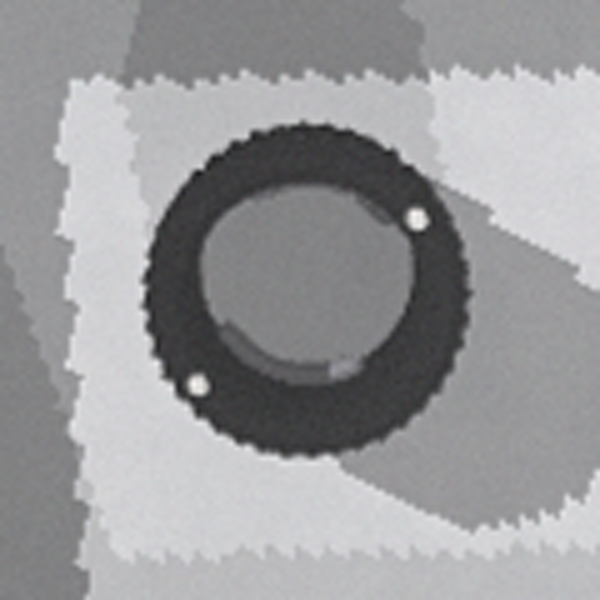

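Crop w2c: the ring has a 44 mm outline (fitted radius 22.1 mm), with dots at crop px (418,219) and (198,384). I'll grasp at the dots' midpoint, lift, and move to look at the spindle.

```bash
python3 - <<'E'
from h import *
import json
yaw=0.267
z=np.load("w2.npz");P={k:z[k] for k in("camera_matrix","world_to_cam")}
a,b=[ray(P,(np.array(u)+.5)/5-.5+[220,121],.032) for u in((418,219),(198,384))];c=(a+b)/2
dy=np.arctan2(*(a-b)[[1,0]]);print("ring",c,"dotyaw",dy,"dist",np.linalg.norm(a-b))
json.dump(dict(c=c.tolist(),dotyaw=dy,yaw=yaw),open("ring.json","w"))
arm.move_straight([c[0],c[1],.06],Q(yaw)); arm.move_straight([c[0],c[1],.009],speed=.08); st("down")
claw.set_gripper(0.0); st("grip")
arm.move_straight([c[0],c[1],.12]); st("lift")
# sweep angle & IK check
for y in (0.267,1.0,1.4): 
    q=kinematics.solve_ik([.495,-.02,.2],Q(y));print(y,None if q is None else np.round(q,2))
arm.move_pose([c[0],c[1]-.1,.27],Q(yaw))
p,d,P=look([.495,-.02],.166,0.9,"w3"); st("look")
print([(np.round(b["centre"],4).tolist(),round(b["confidence"],2)) for b in finder.boxes_of("wrist","stud_top")][:3])
W=world(P,d);m=(np.linalg.norm(W[...,:2]-[.495,-.02],axis=-1)<.04)&(W[...,2]>.158)&(W[...,2]<.172);q=W[m];print(m.sum(),q.mean(0) if m.any() else 0)
E
```

```text
ring [0.49997025 0.33464776 0.032     ] dotyaw -0.6553323279809675 dist 0.0366568012370457
down t5.2 tcp [0.5003 0.3349 0.0093] yaw 0.267 F [ 0.1  0.5 -0.6] T [-0.058  0.015  0.011] w 0.662 q6 0.98
grip t5.7 tcp [0.5002 0.3349 0.0095] yaw 0.267 F [-0.6  0.4  2.3] T [0.083 0.102 0.01 ] w 0.501 q6 0.98
lift t6.5 tcp [0.4992 0.334  0.1188] yaw 0.267 F [-0.5 -1.2 -1.2] T [-0.055 -0.012 -0.016] w 0.495 q6 0.98
0.267 [ 0.29  0.18 -0.34  0.   -1.05  1.55]
1.0 [ 0.29  0.18 -0.34  0.   -1.05  2.28]
1.4 [ 0.29  0.18 -0.34  0.   -1.05  2.68]
look t8.7 tcp [ 0.4765 -0.043   0.236 ] yaw 0.901 F [-0.7 -0.5 -2.1] T [-0.086 -0.061  0.019] w 0.495 q6 2.22
[([0.5777, -0.0225, 0.1195], 0.86), ([0.6055, -0.3344, 0.0565], 0.16)]
902 [ 0.50220865 -0.02252108  0.16532399]
```

View pics/w3.png

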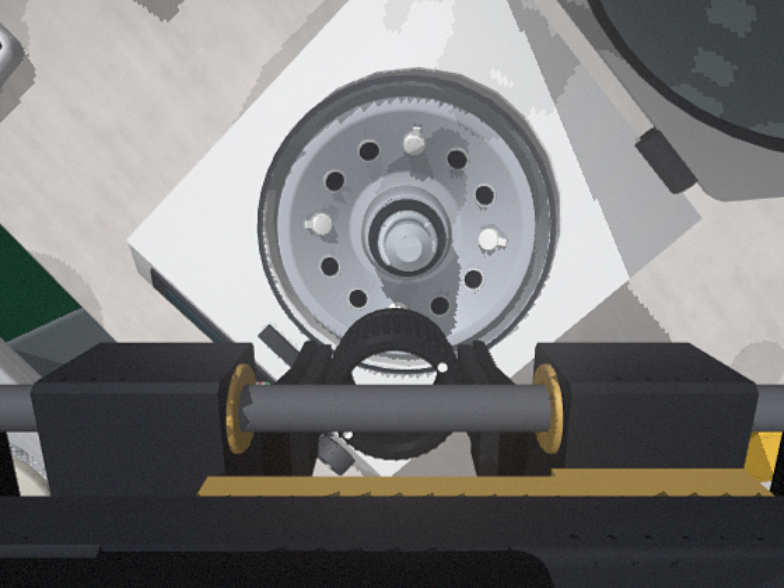

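Picture w3: the ring is held squarely, with dots at px (442,367) and (347,434). The spindle top is at about (409,241) and the dark washer is visible round its foot. Next I measure the spindle centre, the ring in hand and the centrifuge yaw.

```bash
python3 - <<'E'
from h import *
z=np.load("w3.npz");P={k:z[k] for k in("camera_matrix","world_to_cam")};p,d=z["p"],z["d"];tcp=z["tcp"]
W=world(P,d)
for lo,hi in((.162,.170),(.164,.169)):
    m=(np.linalg.norm(W[...,:2]-[.50,-.022],axis=-1)<.03)&(W[...,2]>lo)&(W[...,2]<hi);n,l,s,ce=cv2.connectedComponentsWithStats(m.astype(np.uint8))
    k=1+np.argmax(s[1:,4]);q=W[l==k];print(s[k],ce[k],"z",np.percentile(q[:,2],[5,50,95]),cv2.minEnclosingCircle(q[:,:2].astype(np.float32)),ray(P,ce[k],.166))
dz=np.array([[442,367],[347,434]],float)
a,b=[ray(P,(u+.5)/1.4-.5,tcp[2]+.023) for u in dz];c=(a+b)/2
print("ring in hand",c,"tcp",tcp,"off",(c-tcp)[:2],"dist",np.linalg.norm(a-b),"yaw",np.arctan2(*(a-b)[[1,0]]))
S=np.load("scene0.npz");SP={k:S[k] for k in("camera_matrix","world_to_cam")};SW=world(SP,S["d"])
m=(abs(SW[...,2]-.12)<.004)&(np.linalg.norm(SW[...,:2]-[.5,-.02],axis=-1)<.2);n,l,s,ce=cv2.connectedComponentsWithStats(m.astype(np.uint8));k=1+np.argmax(s[1:,4])
print("rect",cv2.minAreaRect(SW[l==k][:,:2].astype(np.float32)))
x0,y0=243,122  # crop around stud and ring
im=cv2.resize(p[120:330,220:340,::-1],None,fx=5,fy=5,interpolation=cv2.INTER_CUBIC)[:600]
big=cv2.resize(p[130:220,250:340,::-1],None,fx=6.6,fy=6.6,interpolation=cv2.INTER_CUBIC);cv2.imwrite("pics/w3c.png",big)
E
```

```text
[275 160  34  33 864] [291.35416667 176.07523148] z [0.16261867 0.16571907 0.16803428] ((0.5018125772476196, -0.023133886978030205), 0.01126210018992424) [ 0.50212551 -0.0226254   0.166     ]
[277 161  31  31 647] [291.38639876 176.44204019] z [0.1642167  0.16655303 0.16808662] ((0.5021129846572876, -0.022669075056910515), 0.010599968023598194) [ 0.50199284 -0.02282986  0.166     ]
ring in hand [ 0.47662656 -0.04415013  0.2589119 ] tcp [ 0.47659243 -0.04282682  0.2359119 ] off [ 3.41282658e-05 -1.32331597e-03] dist 0.0367588663400058 yaw -0.01200763763698329
rect ((0.5070699453353882, -0.020688705146312714), (0.25346696376800537, 0.21550047397613525), 5.2249531745910645)
```

View pics/w3c.png

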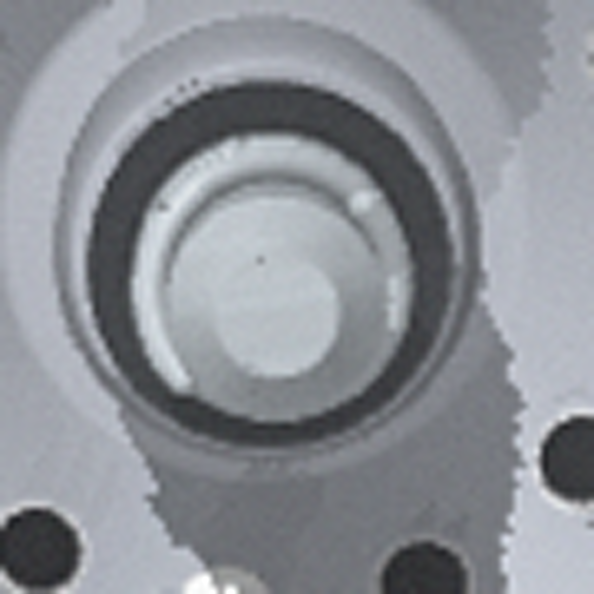

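```bash
python3 - <<'E'
from h import *
z=np.load("w3.npz");P={k:z[k] for k in("camera_matrix","world_to_cam")};p=z["p"];tcp=z["tcp"]
g=cv2.cvtColor(p,cv2.COLOR_RGB2GRAY).astype(float)
def dot(u):
    u=np.round(u).astype(int);w=g[u[1]-4:u[1]+5,u[0]-4:u[0]+5];w=np.clip(w-np.percentile(w,50)-40,0,None);v,x=np.indices(w.shape);return np.array([(w*x).sum(),(w*v).sum()])/w.sum()+u-4
D=[dot((np.array(u)+.5)/1.4-.5) for u in((442,367),(347,434))];print("dots",D)
a,b=[ray(P,u,tcp[2]+.023) for u in D];c=(a+b)/2
R=lambda v:(np.array([np.cos(.9),np.sin(.9)])@v,np.array([np.sin(.9),-np.cos(.9)])@v)
print("ring in hand tool off",R((c-tcp)[:2]),np.linalg.norm(a-b),np.arctan2(*(a-b)[[1,0]]))
for uv,h in(((291.6,178.1),.166),((291.6,176.1),.161)): print("stud",ray(P,uv,h))
big=cv2.resize(g[165:192,278:306].astype(np.uint8),None,fx=8,fy=8,interpolation=cv2.INTER_CUBIC)
for th in (175,185,190,195,200,205,210):
    n,l,s,ce=cv2.connectedComponentsWithStats((big>th).astype(np.uint8));k=l[int((178.1-165+.5)*8),int((291.6-278+.5)*8)]
    if k: 
        cs,_=cv2.findContours((l==k).astype(np.uint8),0,1);e=cv2.fitEllipse(max(cs,key=len));uv=(np.array(e[0])+.5)/8-.5+[278,165];print(th,s[k][4]/64,uv,np.array(e[1])/8,ray(P,uv,.166))
r=np.load("w2.npz");print("w2 tcp",r["tcp"])
P2={k:r[k] for k in("camera_matrix","world_to_cam")}
E
```

```text
dots [array([315.63057041, 262.17557932]), array([248.10851809, 310.66938934])]
ring in hand tool off (np.float64(-0.0012528343157397893), np.float64(0.0009444514957858435)) 0.03684608891574508 -0.002953883645380209
stud [ 0.50142727 -0.02378308  0.166     ]
stud [ 0.50185117 -0.02345747  0.161     ]
175 406.71875 [289.38072491 174.08835888] [21.83418274 25.31778908] [ 0.50191881 -0.02078837  0.166     ]
185 361.8125 [289.18623829 174.24651051] [18.76795578 25.82604408] [ 0.5017546  -0.02079145  0.166     ]
w2 tcp [0.47207055 0.32747563 0.1036797 ]
```

Stud centre is about (0.5016, −0.0236), and centrifuge yaw is about 5–11° (deck rectangle, thread ends). I'll set the ring down at tool yaw 1.5, which puts the dots about 150° past a thread start (well clear of the start edges) and leaves the most clockwise range. I'll descend under force watch.

```bash
cat >> h.py <<'E'
def F(n=6,dt=.02):
    f=[]
    for _ in range(n):
        s=arm.observe();f.append(np.r_[s["wrist_force"],s["torque"],s["tcp_pos"]]);arm.hold(dt)
    return np.mean(f,0)
E
python3 - <<'E'
from h import *
xy=np.array([.5013,-.0225]);yaw=1.5
arm.move_pose([*xy,.200],Q(yaw)); arm.move_straight([*xy,.180],speed=.05); arm.hold(.3)
f0=F(10);print("base",np.round(f0,4));st()
np.save("f0.npy",f0)
z=.180;cmd=xy.copy()
while z>.146:
    z-=.0015;arm.move_straight([*cmd,z],Q(yaw),speed=.03);f=F(3)-f0
    fa=F(1)
    print("z%.4f"%z,"tcp",np.round(fa[6:],4),"dF",np.round(f[:3],2),"T",np.round(f[3:6],3))
    if f[2]>2.5 or np.hypot(*f[:2])>5: break
st()
E
```

```text
base [-0.1872  0.4078 -0.887  -0.0741 -0.1154 -0.007   0.5014 -0.0225  0.1802]
 t10.4 tcp [ 0.5013 -0.0225  0.1801] yaw 1.500 F [ 0.1  0.3 -0.7] T [-0.117 -0.09   0.008] w 0.498 q6 2.79
z0.1785 tcp [ 0.5012 -0.0225  0.1784] dF [ 0.1  -1.03 -0.07] T [-0.012  0.026  0.02 ]
z0.1770 tcp [ 0.5013 -0.0225  0.1769] dF [ 0.34 -0.55 -0.38] T [-0.014 -0.006 -0.007]
z0.1755 tcp [ 0.5013 -0.0225  0.1754] dF [ 0.59 -0.25 -0.26] T [-0.014  0.003  0.001]
z0.1740 tcp [ 0.5013 -0.0225  0.1739] dF [-0.08 -0.04 -0.38] T [ 0.009  0.009 -0.008]
z0.1725 tcp [ 0.5013 -0.0225  0.1724] dF [ 0.05 -0.47 -0.64] T [0.017 0.026 0.033]
z0.1710 tcp [ 0.5013 -0.0225  0.1709] dF [ 0.5  -0.47 -0.21] T [-0.009  0.03  -0.034]
z0.1695 tcp [ 0.5013 -0.0225  0.1694] dF [ 0.27 -0.65 -0.72] T [-0.001  0.019 -0.002]
z0.1680 tcp [ 0.5013 -0.0225  0.168 ] dF [ 0.3  -0.35 -0.01] T [-0.043  0.018  0.001]
z0.1665 tcp [ 0.5013 -0.0225  0.1665] dF [-0.45 -0.27 -0.14] T [-0.028 -0.004 -0.012]
z0.1650 tcp [ 0.5013 -0.0225  0.1649] dF [ 0.09 -0.14 -0.47] T [-0.029 -0.007  0.027]
z0.1635 tcp [ 0.5013 -0.0225  0.1634] dF [ 0.13 -0.18 -0.
[... 280 characters left out ...]
1 ]
z0.1575 tcp [ 0.5013 -0.0225  0.1574] dF [ 0.27 -0.35 -0.16] T [0.001 0.013 0.002]
z0.1560 tcp [ 0.5013 -0.0225  0.156 ] dF [-0.02 -0.15 -0.01] T [0.008 0.014 0.006]
z0.1545 tcp [ 0.5012 -0.0225  0.1544] dF [-0.09 -0.36  0.09] T [-0.034 -0.002 -0.006]
z0.1530 tcp [ 0.5013 -0.0225  0.1529] dF [ 0.13 -0.36 -0.12] T [-0.015  0.025  0.057]
z0.1515 tcp [ 0.5013 -0.0225  0.1515] dF [ 0.5  -0.47 -0.24] T [ 0.011 -0.008  0.012]
z0.1500 tcp [ 0.5016 -0.0225  0.1503] dF [ 0.33 -0.62  1.84] T [0.011 0.004 0.017]
z0.1485 tcp [ 0.5017 -0.0225  0.1501] dF [-2.85  0.38  9.22] T [0.311 0.816 0.02 ]
 t17.0 tcp [ 0.5017 -0.0225  0.1501] yaw 1.501 F [-2.3  1.   8.4] T [ 0.218  0.669 -0.002] w 0.499 q6 2.79
```

Contact came at TCP z 0.1503 (ring underside 22.7 mm below the stud top), exactly as predicted. I'll back off the press, reseat the grip, and turn clockwise along the helix, watching thrust and moment.

```bash
cat >> h.py <<'E'
import json
L=.016/(2*np.pi)
def turn(S,goal,step,f0,fz=3.0,tz=.08,dt=.03,n=3,pr=4):
    """clockwise along helix until tool yaw<=goal or touch. S: dict xy,z0,y0,yaw"""
    i=0;hit=0
    while S["yaw"]>goal+1e-6:
        S["yaw"]=max(goal,S["yaw"]-step);z=S["z0"]-L*(S["y0"]-S["yaw"])
        arm.move_straight([*S["xy"],z],Q(S["yaw"]),speed=.05)
        f=F(n,dt)-f0;S["xy"]=(np.array(S["xy"])+.05e-3*np.clip(f[:2],-4,4)).tolist()
        i+=1;bad=f[2]>fz or abs(f[5])>tz;hit=hit+1 if bad else 0
        if i%pr==0 or bad: s=arm.observe();print("t%.1f yaw %.3f z %.4f tz %.4f dF"%(s["time_s"],S["yaw"],z,s["tcp_pos"][2]),np.round(f[:3],1),"Tz %.3f"%f[5],"xy",np.round(np.array(S["xy"])*1e3,2),"tcp",np.round(s["tcp_pos"][:2]*1e3,2))
        if hit>=2: print("TOUCH?");break
    json.dump(S,open("S.json","w"));return hit
E
python3 - <<'E'
from h import *
f0=np.load("f0.npy")
arm.move_straight([.5015,-.0225,.1505],Q(1.5),speed=.03)
print(np.round(F()-f0,3))
claw.set_gripper(.56);f0=F(8);print("open",np.round(f0,3))
claw.set_gripper(0.);f=F(6);print("closed",np.round(f-f0,3)); st()
np.save("f0.npy",f0)
S=dict(xy=[.5015,-.0225],z0=.1506,y0=1.5,yaw=1.5)
turn(S,1.5-.8,.1,f0,pr=1)
E
```

```text
[-0.155  0.036  1.545  0.151  0.081 -0.009  0.    -0.    -0.03 ]
open [ 0.223 -0.017  0.189 -0.082 -0.129  0.017  0.502 -0.023  0.15 ]
closed [-0.2    0.088 -0.368 -0.015 -0.015 -0.021  0.     0.     0.   ]
 t18.4 tcp [ 0.5015 -0.0225  0.1505] yaw 1.500 F [-0.5  0.6  0.5] T [-0.115 -0.182  0.01 ] w 0.497 q6 2.79
t18.7 yaw 1.400 z 0.1503 tz 0.1503 dF [-0.8  0.3 -0.8] Tz -0.031 xy [501.46 -22.49] tcp [501.45 -22.49]
t19.1 yaw 1.300 z 0.1501 tz 0.1500 dF [-0.6  0.1 -1.5] Tz 0.003 xy [501.43 -22.48] tcp [501.37 -22.5 ]
t19.4 yaw 1.200 z 0.1498 tz 0.1498 dF [-0.3 -0.4 -0.4] Tz -0.004 xy [501.42 -22.5 ] tcp [501.4 -22.5]
t19.8 yaw 1.100 z 0.1496 tz 0.1496 dF [-0.3 -0.2 -1. ] Tz -0.026 xy [501.4  -22.51] tcp [501.38 -22.5 ]
t20.1 yaw 1.000 z 0.1493 tz 0.1493 dF [ 0.3  0.1 -1.1] Tz -0.016 xy [501.42 -22.51] tcp [501.34 -22.51]
t20.5 yaw 0.900 z 0.1491 tz 0.1491 dF [-0.3 -0.  -1.3] Tz -0.016 xy [501.4  -22.51] tcp [501.36 -22.52]
t20.8 yaw 0.800 z 0.1488 tz 0.1488 dF [-0.7  0.2 -0.7] Tz -0.028 xy [501.37 -22.5 ] tcp [501.38 -22.51]
t21.2 yaw 0.700 z 0.1486 tz 0.1486 dF [ 0.  -0.1 -0.4] Tz -0.042 xy [501.37 -22.5 ] tcp [501.37 -22.48]
```

```bash
python3 - <<'E'
from h import *
f0=np.load("f0.npy");S=json.load(open("S.json"))
turn(S,-4.2,.1,f0,fz=1.8,tz=.08,n=2,pr=4); st()
E
```

```text
t22.4 yaw 0.300 z 0.1475 tz 0.1475 dF [-0.7  0.2 -1. ] Tz -0.005 xy [501.29 -22.49] tcp [501.33 -22.5 ]
t23.7 yaw -0.100 z 0.1465 tz 0.1465 dF [-0.7 -0.6 -0.1] Tz -0.015 xy [501.25 -22.48] tcp [501.28 -22.47]
t25.0 yaw -0.500 z 0.1455 tz 0.1455 dF [ 0.1 -0.  -1.3] Tz -0.023 xy [501.18 -22.51] tcp [501.16 -22.52]
t26.2 yaw -0.900 z 0.1445 tz 0.1445 dF [-0.3 -0.7 -0.5] Tz -0.019 xy [501.14 -22.5 ] tcp [501.16 -22.46]
t27.5 yaw -1.300 z 0.1435 tz 0.1435 dF [ 0.2 -0.8 -1.4] Tz -0.005 xy [501.09 -22.56] tcp [501.1  -22.53]
t28.8 yaw -1.700 z 0.1425 tz 0.1425 dF [-0.1 -0.5 -1.3] Tz -0.005 xy [501.05 -22.6 ] tcp [501.07 -22.6 ]
t29.7 yaw -2.000 z 0.1417 tz 0.1421 dF [-0.9 -0.1  3.8] Tz 0.007 xy [500.98 -22.61] tcp [501.33 -22.64]
t30.0 yaw -2.100 z 0.1414 tz 0.1422 dF [-1.4 -0.5  5.4] Tz 0.018 xy [500.91 -22.64] tcp [501.54 -22.6 ]
TOUCH?
 t30.0 tcp [ 0.5015 -0.0226  0.1422] yaw 4.186 F [ 0.1 -0.7  5. ] T [ 0.132  0.245 -0.007] w 0.493 q6 -0.81
```

Clear touch at yaw ≈ −1.95, after 0.55 turn; the underside is about 31 mm below the stud top, which is in range. Now one eighth more (to −2.735), logging the moment.

```bash
python3 - <<'E'
from h import *
f0=np.load("f0.npy");S=json.load(open("S.json"))
S["xy"]=[.5013,-.02255];S["z0"]+=.0005
turn(S,-2.735,.1,f0,fz=15,tz=.35,n=3,pr=1)
arm.hold(.4);print("rest",np.round(F(10)-f0,3));st()
E
```

```text
t30.4 yaw -2.200 z 0.1417 tz 0.1421 dF [-1.  -0.6  4.8] Tz -0.041 xy [501.25 -22.58] tcp [501.5  -22.67]
t30.7 yaw -2.300 z 0.1414 tz 0.1419 dF [-1.2 -0.8  5.4] Tz -0.069 xy [501.19 -22.62] tcp [501.48 -22.78]
t31.1 yaw -2.400 z 0.1412 tz 0.1417 dF [-1.2 -1.3  5.9] Tz -0.095 xy [501.13 -22.69] tcp [501.46 -22.87]
t31.4 yaw -2.500 z 0.1409 tz 0.1415 dF [-1.9 -1.3  6. ] Tz -0.086 xy [501.03 -22.75] tcp [501.36 -22.92]
t31.8 yaw -2.600 z 0.1407 tz 0.1412 dF [-2.3 -0.9  6.5] Tz -0.088 xy [500.92 -22.8 ] tcp [501.29 -22.91]
t32.1 yaw -2.700 z 0.1404 tz 0.1410 dF [-2.  -1.4  6.5] Tz -0.120 xy [500.82 -22.87] tcp [501.23 -22.91]
t32.5 yaw -2.735 z 0.1403 tz 0.1410 dF [-1.7 -0.8  6. ] Tz -0.008 xy [500.73 -22.91] tcp [501.21 -22.94]
rest [-1.956 -0.744  5.955  0.091  0.434 -0.008 -0.    -0.    -0.01 ]
 t33.0 tcp [ 0.5012 -0.0229  0.141 ] yaw 3.552 F [-1.5 -0.9  6.1] T [-0.009  0.289  0.006] w 0.495 q6 -1.44
```

```bash
python3 - <<'E'
from h import *
p,d,P=snap("w4");z=np.load("w4.npz")
cv2.imwrite("pics/w4c.png",cv2.resize(p[220:340,210:370,::-1],None,fx=5,fy=5,interpolation=cv2.INTER_CUBIC))
E
```

```text
(no output)
```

View pics/w4c.png

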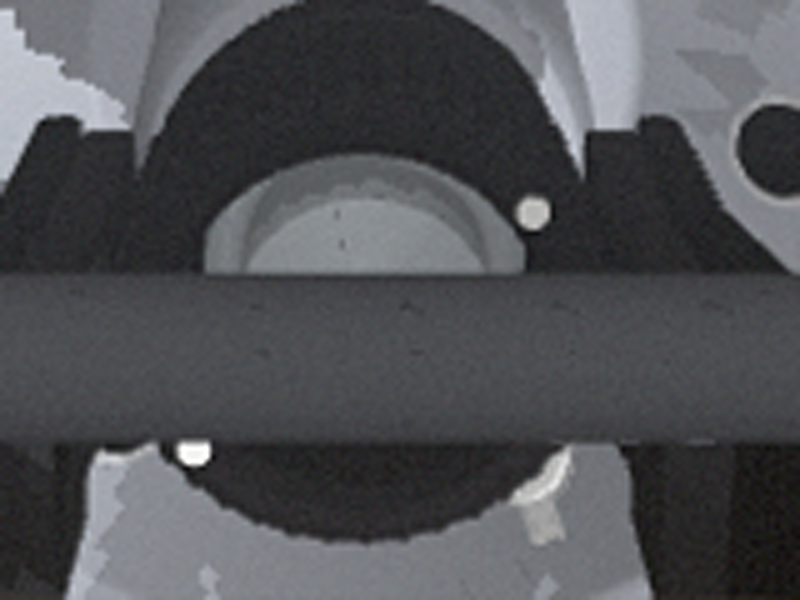

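Dots at full-image px (316.5,262.3) and (248.7,310.5) match their place in the gripper before turning (315.6,262.2 and 248.1,310.7), so there was no slip. Descent since touch is about 1.1 mm, an estimated 19 N. A final ~0.1 rad brings it to the nominal 21 N and re-checks the moment. Then I'll unload, release, retreat and look.

```bash
python3 - <<'E'
from h import *
f0=np.load("f0.npy");S=json.load(open("S.json"))
S["xy"]=[.5010,-.0228]
turn(S,-2.82,.1,f0,fz=15,tz=.35,n=6,pr=1)
arm.move_straight([.5013,-.0227,S["z0"]-L*(S["y0"]-S["yaw"])+.0012],Q(S["yaw"]),speed=.03);print("unloaded",np.round(F(8)-f0,3));st()
claw.set_gripper(.66);print("open",np.round(F(5)-f0,2))
arm.move_straight([.5013,-.0227,.25],Q(S["yaw"]),speed=.12)
arm.move_pose([.46,-.0227,.28],Q(0.)); arm.hold(.3); st()
snap("w5");p,d=optics.get_image("scene");cv2.imwrite("pics/scene1.png",p[:,:,::-1])
E
```

```text
t33.5 yaw -2.820 z 0.1401 tz 0.1407 dF [-2.1 -0.9  6.8] Tz -0.130 xy [500.9  -22.85] tcp [501.2  -22.91]
unloaded [ 0.241 -2.866 -1.17  -0.483 -0.229 -0.05  -0.    -0.    -0.01 ]
 t33.9 tcp [ 0.5011 -0.0229  0.1409] yaw 3.464 F [ 1.1 -3.6 -1.5] T [-0.649 -0.392 -0.024] w 0.501 q6 -1.53
open [-0.33  0.42 -0.16  0.15 -0.02 -0.   -0.   -0.   -0.01]
 t38.3 tcp [ 0.46   -0.0227  0.28  ] yaw -0.000 F [0.5 0.6 0.3] T [-0.037 -0.007  0.031] w 0.658 q6 1.27
```

View pics/w5.png

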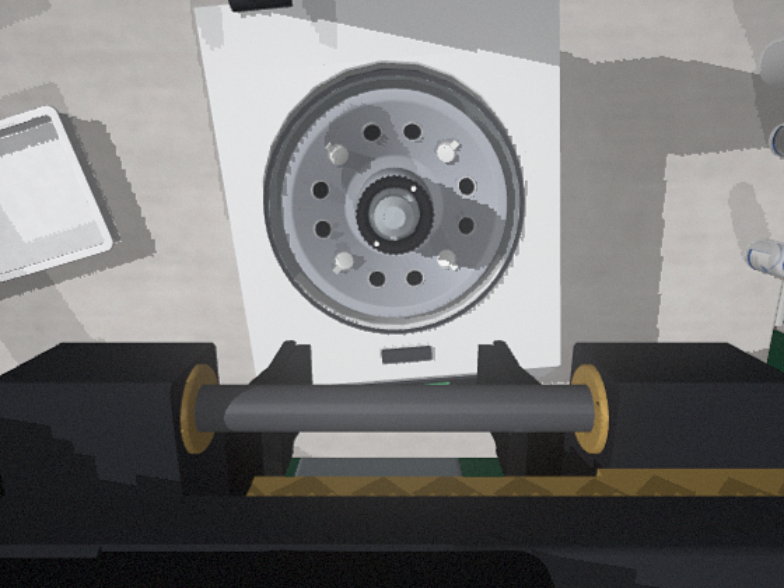

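View pics/scene1.png

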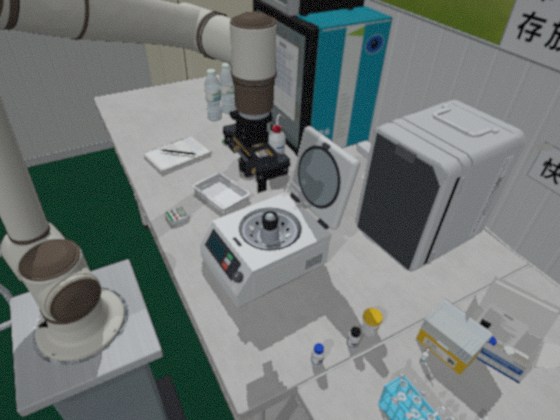

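The ring sits concentric and level on the spindle (w5 px 395,215). The dots at (414,188) and (377,243) give a yaw of −0.59 against −0.58 expected, so it did not run back. The other things are undisturbed. Handing in.

```bash
python3 -c "
from h import *
order.close_job(); st()"
```

```text
the job is handed in; nothing more can be done
the job is handed in; nothing more can be done
```

The rotor lock is on: the smaller ring from the white tray is screwed onto the spindle with the washer partly squeezed. I handed the job in at about 38 s.

- **Setting down:** the ring rested 22.7 mm below the spindle top, about where I had predicted.
- **Turning:** it turned almost freely for about 0.55 turn, then pushed back with 4–5 N. That was about 31 mm below the spindle top.
- **Tightening:** I gave it about 0.14 turn more. The moment rose to about 0.13 N m while turning, and I estimate 20 N on the thread, inside the 12–38 N window.
- **Last checks:**
  - The ring did not slip in the grip.
  - After release it sits concentric and level. Its dots are at −0.59 rad against −0.58 expected, so it did not run back.
  - The things on the bench looked undisturbed in the last scene picture. The gripper hid ring B's spot in that view, but nothing went near it.

**Disagreement:** the moment read about 0 N m at rest after the last small step of the first eighth turn, though it was 0.12 N m just before. The 20 N comes from the height the ring sank after touch and the moment while turning, not from a held reading.

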